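# Line up the bean tins by size beside the scale

## Task

Set the coffee bar in order: stand the four steel bean tins upright on the row of cork pads, one centred on each pad, in order of size, with the largest tin on the pad nearest the scale and the smallest at the other end of the row. Do not tip a tin over on the way, and leave the white cup standing where it is.

Things in the scene. Friction and masses are not known exactly. Their poses are not given: they have to be found in the camera images.
- tin_small_mid (a point): the smallest of four upright round steel tins with black flat lids: 44 mm in diameter, 45 mm high to the lid's top, and on the lid's centre an upright black cylindrical knob 24 mm in diameter and 28 mm high (73 mm in all). Loose, at most 0.5 kg, lid fixed to the tin. The point is on its axis, half-way up the 73 mm; z is up.
- tin_medium_mid (a point): the second smallest of four upright round steel tins with black flat lids: 50 mm in diameter, 65 mm high to the lid's top, and on the lid's centre an upright black cylindrical knob 24 mm in diameter and 28 mm high (93 mm in all). Loose, at most 0.5 kg, lid fixed to the tin. The point is on its axis, half-way up the 93 mm; z is up.
- tin_large_mid (a point): the second largest of four upright round steel tins with black flat lids: 56 mm in diameter, 85 mm high to the lid's top, and on the lid's centre an upright black cylindrical knob 24 mm in diameter and 28 mm high (113 mm in all). Loose, at most 0.5 kg, lid fixed to the tin. The point is on its axis, half-way up the 113 mm; z is up.
- tin_largest_mid (a point): the largest of four upright round steel tins with black flat lids: 62 mm in diameter, 105 mm high to the lid's top, and on the lid's centre an upright black cylindrical knob 24 mm in diameter and 28 mm high (133 mm in all). Loose, at most 0.5 kg, lid fixed to the tin. The point is on its axis, half-way up the 133 mm; z is up.
- pad_a_top (a point): one of four equal round cork pads, 76 mm in diameter, fixed in a row about 95 mm apart on a long black rubber mat (90 by 400 mm, lying roughly left to right as the robot sees it). The letters follow no order along the row. The point is the centre of its top face, which is 6 mm above the counter; z is up.
- pad_b_top (a point): one of four equal round cork pads, 76 mm in diameter, fixed in a row about 95 mm apart on a long black rubber mat (90 by 400 mm, lying roughly left to right as the robot sees it). The letters follow no order along the row. The point is the centre of its top face, which is 6 mm above the counter; z is up.
- pad_c_top (a point): one of four equal round cork pads, 76 mm in diameter, fixed in a row about 95 mm apart on a long black rubber mat (90 by 400 mm, lying roughly left to right as the robot sees it). The letters follow no order along the row. The point is the centre of its top face, which is 6 mm above the counter; z is up.
- pad_d_top (a point): one of four equal round cork pads, 76 mm in diameter, fixed in a row about 95 mm apart on a long black rubber mat (90 by 400 mm, lying roughly left to right as the robot sees it). The letters follow no order along the row. The point is the centre of its top face, which is 6 mm above the counter; z is up.
- scale: flat black kitchen scale with a steel plate and a small blue display, 150 by 120 mm and 23 mm high, fixed, beyond the left (+y) or the right (-y) end of the row of pads (a round black knock box, 144 mm across and 95 mm high, stands beyond the other end). Origin: centre of its underside.
- cup_mid (a point): white china cup without handle, 66 mm across the rim, 58 mm high, loose, standing among the tins; to be left alone. The point is on its axis, half-way up; z is up.
Mind the look-alikes: they are no part of the job. What is shaped like the part that bears tin_large_mid but green or red is not meant.

How it is judged:
At the end, for the whole second after the job is handed in: From the scale end the pads carry the largest, second largest, second smallest and smallest tin, axes within 13 mm of the pads' centres, upright (0.12 rad), standing on the pads (under 6 mm above), at rest (below 0.02 m/s). The cup is upright (0.2 rad), within 30 mm of its start (((world y of each of scale, tin_large_mid above 0 m and world y of tin_largest_mid between 0.095 and 0.3 m and world y of tin_large_mid below 0.095 m and world y of tin_medium_mid between -0.095 and 0 m and world y of tin_small_mid between -0.3 and -0.095 m) or (world y of each of scale, tin_large_mid below 0 m and world y of tin_largest_mid between -0.3 and -0.095 m and world y of tin_large_mid above -0.095 m and world y of tin_medium_mid between 0 and 0.095 m and world y of tin_small_mid between 0.095 and 0.3 m)) and (horizontal distance between tin_largest_mid and pad_a_top below 0.013 m or horizontal distance between tin_largest_mid and pad_b_top below 0.013 m or horizontal distance between tin_largest_mid and pad_c_top below 0.013 m or horizontal distance between tin_largest_mid and pad_d_top below 0.013 m) and (horizontal distance between tin_large_mid and pad_a_top below 0.013 m or horizontal distance between tin_large_mid and pad_b_top below 0.013 m or horizontal distance between tin_large_mid and pad_c_top below 0.013 m or horizontal distance between tin_large_mid and pad_d_top below 0.013 m) and (horizontal distance between tin_medium_mid and pad_a_top below 0.013 m or horizontal distance between tin_medium_mid and pad_b_top below 0.013 m or horizontal distance between tin_medium_mid and pad_c_top below 0.013 m or horizontal distance between tin_medium_mid and pad_d_top below 0.013 m) and (horizontal distance between tin_small_mid and pad_a_top below 0.013 m or horizontal distance between tin_small_mid and pad_b_top below 0.013 m or horizontal distance between tin_small_mid and pad_c_top below 0.013 m or horizontal distance between tin_small_mid and pad_d_top below 0.013 m) and angle between each of tin_largest_mid, tin_large_mid, tin_medium_mid, tin_small_mid's own z axis and vertical below 0.12 rad and linear speed of each of tin_largest, tin_large, tin_medium, tin_small below 0.02 m/s and height (world z) of tin_largest_mid below 0.0785 m and height (world z) of tin_large_mid below 0.0685 m and height (world z) of tin_medium_mid below 0.0585 m and height (world z) of tin_small_mid below 0.0485 m and distance of cup_mid from where it was at the start of the episode below 0.03 m and angle between cup_mid's own z axis and vertical below 0.2 rad); the robot touches nothing.
It fails at once if the largest tin is tipped over (more than 0.8 rad) (angle between tin_largest_mid's own z axis and vertical above 0.8 rad).
It fails at once if the second largest tin is tipped over (more than 0.8 rad) (angle between tin_large_mid's own z axis and vertical above 0.8 rad).
It fails at once if the second smallest tin is tipped over (more than 0.8 rad) (angle between tin_medium_mid's own z axis and vertical above 0.8 rad).
It fails at once if the smallest tin is tipped over (more than 0.8 rad) (angle between tin_small_mid's own z axis and vertical above 0.8 rad).
It fails at once if the cup is pushed more than 30 mm, or knocked over (more than 0.5 rad) (distance of cup_mid from where it was at the start of the episode above 0.03 m or angle between cup_mid's own z axis and vertical above 0.5 rad).
It also fails if it takes over 96 s, if anything falls off the work surface, if the arm or the gripper's body presses on something with over 40 N, if the wrist force passes 120 N, or if a joint passes its speed limit or range.

## Robot

A 7-joint arm with a two-finger parallel gripper is mounted at the origin on the work surface. World frame = base frame: x ahead of the robot, y to its left, z up, the work surface at z = 0. Lengths are in m, angles in rad, forces in N, time in s.
With the tool pointing down it reaches from about 0.4 to 0.85 m from the base axis. Payload 6.9 kg.
Tool frame: the origin (TCP) lies at the very end of the fingers, on their centre line; the grasp point (between the pads) lies 19 mm behind it; z points along the fingers, y is the direction in which the jaws open and shut (so a half turn about z gives the same grasp; the last joint's range is limited). The gripper opens to 85 mm and grips with 20 to 120 N. Pads are 22 mm wide; open, the fingers measure 114 mm over their backs; the gripper's body (76 mm by 85 mm) begins 54 mm behind the grasp point. The pads swing forward as they close: fully open they stand 13 mm farther back than shut.
Start: joints at [-1.071, 0.507, -0.238, 1.5, 0.126, 1.149, -0.155], TCP at [0.24, 0.577, 0.231] pointing down, gripper open.
Joint ranges: [-3.08, 3.08], [-0.24, 2.05], [-1.43, 1.35], [0, 2.5], [-1.52, 4.66], [0.17, 1.96], [-2.89, 2.89]. Speed limits (rad/s): [2.39, 2.39, 3.14, 3.14, 3.14, 3.14, 3.14].

## Interface

Orientations are given as a unit quaternion [w, x, y, z].
In Python, from rig import * gives the robot as it stands.
- The arm moves only by the shell command python3 -m inch 'ROWS'. ROWS is text: rows parted by semicolons, each of 5 numbers parted by spaces: the shift along the tool's x, y, z in mm, then the turn about the tool's z in rad, then the opening, from 0 (shut) to 1 (fully open). In form: dx dy dz turn grip; .... A call has 1 to 12 rows; each row is the pose to reach, as a shift and turn from the pose commanded when the call began, along the tool's axes at that moment; what a row does not reach only later rows make up. A row lasts 1/10 s, in which the tool goes at most 50 mm and 8.59 degrees, less where a joint would pass 70% of its speed; a pose out of reach is approached as far as the arm can. A call with a gripper value outside its range is refused whole. The fingers move at their own pace and stop on an object; the grip force is fixed at half the most. Time passes only in rows, so rows that repeat a pose let the fingers close. It gives the time, the measured TCP pose, the force and the opening at its end, in the units of the state.
- sense(): the state, without advancing time (a new reading comes with each control period).
- get_image(name): name is "side" or "top"; returns (picture, depth): 420x560x3 uint8, red, green, blue; 420x560 float32, m along the optical axis (not along the pixel's ray), 0 where there is no reading.
- camera_model(name): a dict with "fx", "fy", "cx", "cy" (pixels), "world_to_cam" (4x4, takes a point from world to camera coordinates). Camera axes: x right, y up, looking along -z (the intrinsics and any distortion apply to the point x, -y, -z); pixel columns grow to the right and rows downward; lengths in m; the calibration is good to about 2 mm. A picture is of the moment at which its call begins. camera_model takes no time and is no camera call.
- job_done(): hands the job in, once; it reports no verdict.
The state is a dict: "time": time; "joint_pos": joint angles; "joint_velocities": joint speeds; "joint_efforts": joint torques, N m; "eef_pos": TCP position; "tool_rot": TCP orientation; "wrist_force": force on the tool from outside, world axes, zero at the start; "torque": the same for the moment, N m; "finger_gap": opening from 0.0 (shut) to 1.0 (fully open).
Only numpy, scipy, OpenCV 4.12 (cv2) and the standard library are available. Lean on these libraries where they do the work, as an engineer would, in place of code of your own. Each camera call takes 0.05 s, during which the arm holds its last target.

## Working session

There is one attempt and no reset: what is moved stays moved. The work goes in short steps, Python scripts to look and compute and a shell command to move; the robot and the scene stay as the last step left them, time stands still between calls to the robot, and variables do not carry over. Pictures are saved under pics/ and viewed, and the job is handed in when it is done.

```bash
ls; mkdir -p pics; python3 - <<'E'
from rig import *
import cv2,numpy as np
s=sense();print(s['time'],s['eef_pos'],s['tool_rot'],s['finger_gap'])
for n in ['top','side']:
    im,d=get_image(n);cv2.imwrite(f'pics/{n}0.png',im[:,:,::-1]);np.save(f'pics/{n}0.npy',d)
    m=camera_model(n);print(n,m)
E
```

```text
pics
0.0 [0.24027016 0.57641786 0.23039755] [-1.58739655e-04  1.96110622e-01  9.80581350e-01 -9.02678620e-04] 1.0016457075142564
top {'fx': 394.5414425062619, 'fy': 394.5414425062619, 'cx': 283.8702206484936, 'cy': 204.47744411678153, 'world_to_cam': array([[ 0.02429753, -0.99918789, -0.03214323, -0.00508973],
       [ 0.99495428,  0.02103881,  0.09809862, -0.53029508],
       [-0.0973427 , -0.0343646 ,  0.99465747, -0.84314817],
       [ 0.        ,  0.        ,  0.        ,  1.        ]])}
side {'fx': 448.19631653117875, 'fy': 448.19631653117875, 'cx': 274.9845024755145, 'cy': 201.96105170692587, 'world_to_cam': array([[ 0.815643  , -0.57833986, -0.01579588, -0.41621148],
       [ 0.42578244,  0.58155604,  0.69318243, -0.27639585],
       [-0.39170884, -0.572115  ,  0.72058907, -0.88332984],
       [ 0.        ,  0.        ,  0.        ,  1.        ]])}
```

View pics/top0.png

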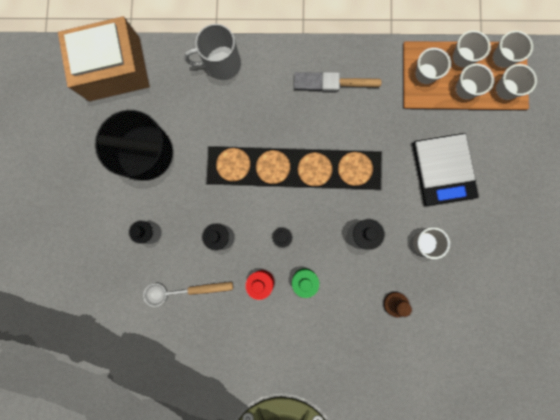

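View pics/side0.png

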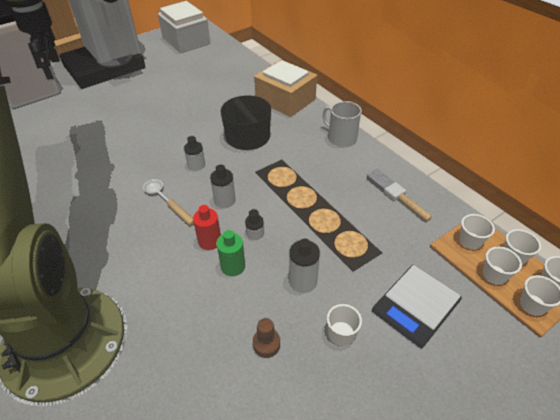

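Top view: the scale is at (446,170), on the right (-y). The pads are at (233,164), (273,167), (315,169) and (355,169). Steel tins with black lids are at (367,234), (216,236), (141,231) and (282,237). The red (259,285) and green (305,283) tins are the decoys. The cup is at (432,243). Next I'll enlarge the view and measure.

```bash
cat > h.py <<'E'
import numpy as np,cv2
from rig import camera_model
def ray(n,u,v,z):
    m=camera_model(n);T=np.array(m['world_to_cam']);R=T[:3,:3];c=-R.T@T[:3,3]
    d=R.T@np.array([(u-m['cx'])/m['fx'],-(v-m['cy'])/m['fy'],-1])
    return c+d*(z-c[2])/d[2]
def proj(n,p):
    m=camera_model(n);T=np.array(m['world_to_cam']);q=T[:3,:3]@np.array(p)+T[:3,3]
    return m['cx']+m['fx']*q[0]/-q[2], m['cy']-m['fy']*q[1]/-q[2]
def cloud(n,d):
    m=camera_model(n);T=np.array(m['world_to_cam']);R=T[:3,:3]
    v,u=np.mgrid[:420,:560]
    P=np.stack([(u-m['cx'])/m['fx']*d,-(v-m['cy'])/m['fy']*d,-d],-1)
    return (P-T[:3,3])@R
E
python3 - <<'E'
from h import *
im=cv2.imread('pics/top0.png');d=np.load('pics/top0.npy');P=cloud('top',d)
for u,v in [(367,234),(216,236),(141,231),(282,237)]:
    w=P[v-17:v+18,u-17:u+18];z=w[...,2];zm=np.percentile(z,98)
    k=z>zm-.01; rim=(abs(z-(zm-.028))<.006)
    f=lambda m:(np.round((w[m].min(0)+w[m].max(0))/2,4),np.round(w[m].mean(0),4),m.sum())
    print((u,v),round(zm,4),f(k),f(rim))
crops=[cv2.resize(im[v-20:v+20,u-20:u+20],(400,400),interpolation=cv2.INTER_CUBIC) for u,v in [(367,234),(216,236),(141,231),(282,237)]]
big=np.vstack([np.hstack(crops[:2]),np.hstack(crops[2:])]);cv2.imwrite('pics/c1.png',cv2.resize(big,(600,600)))
# pads
hsv=cv2.cvtColor(im,cv2.COLOR_BGR2HSV)
m=cv2.inRange(hsv,(5,90,110),(25,255,255));m[:140]=0;m[195:]=0;m[:,:200]=0;m[:,390:]=0
m=cv2.morphologyEx(m,cv2.MORPH_CLOSE,np.ones((5,5)))
for c in cv2.findContours(m,0,2)[0]:
    if cv2.contourArea(c)>300:
        (x,y),a,t=cv2.fitEllipse(c);print('pad',(round(x,1),round(y,1)),a,ray('top',x,y,.006).round(4))
cv2.imwrite('pics/c2.png',cv2.resize(im[135:205,195:395],(800,280),interpolation=cv2.INTER_CUBIC))
E
```

```text
(367, 234) 0.1331 (array([ 0.4621, -0.0994,  0.5068]), array([ 0.4675, -0.1614,  0.1433]), np.int64(130)) (array([ 0.4677, -0.1635,  0.1051]), array([ 0.4677, -0.1628,  0.1041]), np.int64(630))
(216, 236) 0.1134 (array([0.4553, 0.0672, 0.4981]), array([0.4555, 0.1413, 0.1313]), np.int64(121)) (array([0.4567, 0.1462, 0.0849]), array([0.456 , 0.1444, 0.0843]), np.int64(444))
(141, 231) 0.0932 (array([0.4595, 0.149 , 0.4873]), array([0.462 , 0.298 , 0.1176]), np.int64(122)) (array([0.4627, 0.3099, 0.0648]), array([0.4622, 0.3057, 0.0642]), np.int64(292))
(282, 237) 0.0734 (array([ 0.4571, -0.0014,  0.477 ]), array([0.4573, 0.0072, 0.1262]), np.int64(106)) (array([0.4585, 0.0097, 0.0444]), array([0.4582, 0.0093, 0.0442]), np.int64(222))
pad (354.9, 168.3) (32.82966232299805, 33.791072845458984) [ 0.6178 -0.1511  0.006 ]
pad (314.5, 168.9) (32.86506271362305, 33.370426177978516) [ 0.6147 -0.0598  0.006 ]
pad (272.6, 166.6) (32.68264389038086, 33.382633209228516) [0.6183 0.0355 0.006 ]
pad (232.7, 164.1) (32.533634185791016, 33.134681701660156) [0.6224 0.127  0.006 ]
```

View pics/c1.png

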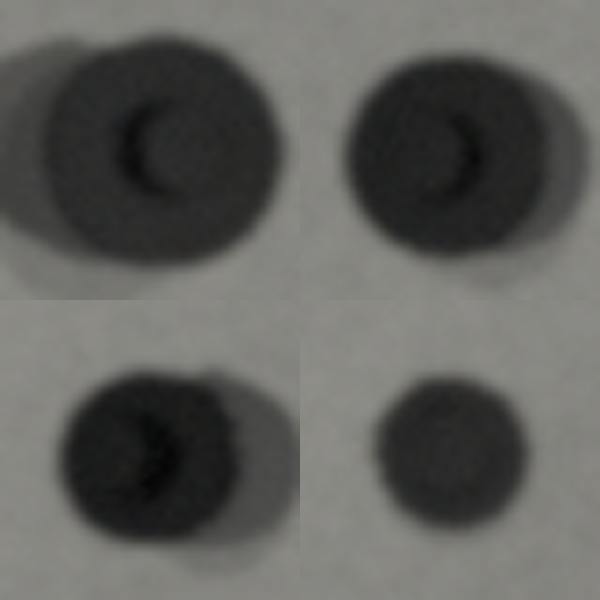

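View pics/c2.png

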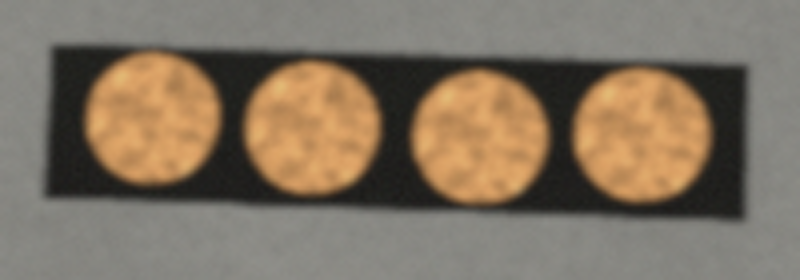

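```bash
cat >> h.py <<'E'
def tins(n,d,uvh):
    P=cloud(n,d)
    for u,v,h in uvh:
        y0,x0=max(v-22,0),max(u-22,0)
        w=P[y0:v+23,x0:u+23]
        out=[]
        for hh in (h,h-.028):
            m=abs(w[...,2]-hh)<.005
            nl,lab,st,ce=cv2.connectedComponentsWithStats(m.astype(np.uint8),connectivity=4)
            if nl<2: continue
            i=1+np.argmax(st[1:,4]);q=w[lab==i][:,:2].astype(np.float32)
            (c,r)=cv2.minEnclosingCircle(q);out.append((np.round(c,4),round(r,4),q.mean(0).round(4),len(q)))
        print((u,v,h),out)
E
python3 - <<'E'
from h import *
tins('top',np.load('pics/top0.npy'),[(367,234,.133),(216,236,.113),(141,231,.093),(282,237,.073)])
tins('side',np.load('pics/side0.npy'),[(305,247,.133),(221,173,.113),(194,142,.093),(255,215,.073)])
d=np.load('pics/top0.npy');P=cloud('top',d)
for u,v in [(432,243),(305,283),(259,285),(398,304),(134,145),(446,170)]:print((u,v),P[v,u].round(3))
print(P[300:310,200:210,2].mean())
for p in [(.6178,-.1511,.006),(.6147,-.0598,.006),(.6183,.0355,.006),(.6224,.127,.006)]: print(proj('side',p))
im=cv2.imread('pics/side0.png')
hsv=cv2.cvtColor(im,cv2.COLOR_BGR2HSV)
m=cv2.inRange(hsv,(5,90,110),(25,255,255));m[:160]=0;m[265:]=0;m[:,:263]=0;m[:,375:]=0
m=cv2.morphologyEx(m,cv2.MORPH_CLOSE,np.ones((5,5)))
for c in cv2.findContours(m,0,2)[0]:
    if cv2.contourArea(c)>300:
        (x,y),a,t=cv2.fitEllipse(c);print('pad',(round(x,1),round(y,1)),a,ray('side',x,y,.006).round(4))
E
```

```text
(367, 234, 0.133) [(array([ 0.4683, -0.1644]), 0.012, array([ 0.468 , -0.1638], dtype=float32), 124), (array([ 0.4682, -0.1638]), 0.0309, array([ 0.4677, -0.1629], dtype=float32), 625)]
(216, 236, 0.113) [(array([0.4557, 0.1457]), 0.0118, array([0.4557, 0.1457], dtype=float32), 113), (array([0.4561, 0.1461]), 0.0279, array([0.456 , 0.1445], dtype=float32), 442)]
(141, 231, 0.093) [(array([0.4628, 0.3097]), 0.0123, array([0.4626, 0.3097], dtype=float32), 107), (array([0.4626, 0.3105]), 0.0254, array([0.4622, 0.3052], dtype=float32), 286)]
(282, 237, 0.073) [(array([0.4584, 0.0094]), 0.0117, array([0.4582, 0.0095], dtype=float32), 98), (array([0.4586, 0.0094]), 0.0218, array([0.4582, 0.0093], dtype=float32), 221)]
(305, 247, 0.133) [(array([ 0.468, -0.163]), 0.0128, array([ 0.4665, -0.1638], dtype=float32), 111), (array([ 0.4669, -0.1621]), 0.0319, array([ 0.4623, -0.1683], dtype=float32), 476)]
(221, 173, 0.113) [(array([0.4554, 0.1465]), 0.0127, array([0.4545, 0.1456], dtype=float32), 75), (array([0.4544, 0.1468]), 0.029, array([0.4522, 0.1403], dtype=float32), 227)]
(194, 142, 0.093
[... 198 characters left out ...]
02]), 0.0131, array([0.4568, 0.0096], dtype=float32), 84), (array([0.4578, 0.0106]), 0.0226, array([0.454 , 0.0041], dtype=float32), 141)]
(432, 243) [ 0.454 -0.322  0.004]
(305, 283) [ 0.369 -0.041  0.111]
(259, 285) [0.364 0.048 0.116]
(398, 304) [ 0.33  -0.229  0.077]
(134, 145) [0.642 0.321 0.093]
(446, 170) [ 0.614 -0.348  0.023]
-0.00043539316861098987
(np.float64(350.792469798746), np.float64(244.0105277852038))
(np.float64(324.3854839584495), np.float64(220.65776156698098))
(np.float64(301.47742392476533), np.float64(197.3790972871604))
(np.float64(281.6957575914867), np.float64(176.98134001814392))
pad (320.0, 214.6) (27.697187423706055, 136.80316162109375) [ 0.6187 -0.0382  0.006 ]
```

```bash
cat >> h.py <<'E'
from scipy.spatial.transform import Rotation as Rn
def go(s,*ts):
    q=s['tool_rot'];R=Rn.from_quat([q[1],q[2],q[3],q[0]]).as_matrix()
    print('t',round(s['time'],2),'pos',np.round(s['eef_pos'],4),'R',R.round(3).tolist(),'gap',round(s['finger_gap'],3),'turn to y||y:',round(np.arctan2(R[0,1],R[1,1])*-1,3),'F',np.round(s['wrist_force'],1))
    for t in ts: print(t,'->',(1000*R.T@(np.array(t)-s['eef_pos'])).round(1))
E
python3 - <<'E'
from h import *
from rig import *
go(sense(),(.4626,.310,.18),(.4626,.31,.07))
E
```

```text
t 0.1 pos [0.2403 0.5765 0.2305] R [[-0.923, 0.385, -0.001], [0.385, 0.923, -0.001], [0.0, -0.002, -1.0]] gap 1.0 turn to y||y: -0.395 F [ 0.1  0.4 -1.6]
(0.4626, 0.31, 0.18) -> [-307.7 -160.4   50.8]
(0.4626, 0.31, 0.07) -> [-307.7 -160.2  160.8]
```

```bash
python3 -m inch '-38 -20 0 -0.05 0.6; -76 -40 0 -0.1 0.6; -115 -60 0 -0.15 0.6; -153 -80 10 -0.2 0.6; -192 -100 20 -0.25 0.6; -230 -120 30 -0.3 0.6; -269 -140 40 -0.35 0.6; -307.7 -160.4 50 -0.395 0.6; -307.7 -160.4 50 -0.395 0.6; -307.7 -160.4 50 -0.395 0.6; -307.7 -160.4 50 -0.395 0.6'
python3 - <<'E'
from h import *
from rig import *
go(sense(),(.4626,.310,.07))
im,d=get_image('side');cv2.imwrite('pics/s1.png',im[:,:,::-1])
E
```

```text
time: 1.2
eef_pos: [0.4619, 0.3117, 0.1813]
tool_rot: [-0.0, -0.001, 1.0, 0.0]
wrist_force: [-0.4, -0.1, 0.5]
finger_gap: 0.6
t 1.2 pos [0.4619 0.3117 0.1813] R [[-1.0, -0.001, -0.001], [-0.001, 1.0, 0.001], [0.001, 0.001, -1.0]] gap 0.6 turn to y||y: 0.001 F [-0.4 -0.1  0.5]
(0.4626, 0.31, 0.07) -> [ -0.8  -1.7 111.3]
```

View pics/s1.png

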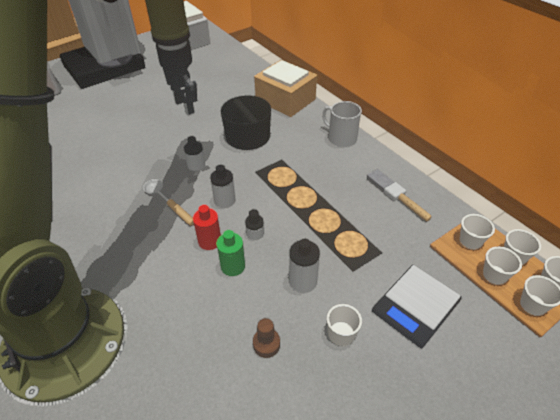

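The gripper, at pixel (190,100), is above the medium tin at (194,145). Lowering to grasp.

```bash
python3 -m inch '-1 -1.5 25 0 0.6; -1 -1.5 50 0 0.6; -1 -1.5 75 0 0.6; -1 -1.5 95 0 0.6; -1 -1.5 111 0 0.6; -1 -1.5 111 0 0.6; -1 -1.5 111 0 0.6; -1 -1.5 111 0 0; -1 -1.5 111 0 0; -1 -1.5 111 0 0; -1 -1.5 111 0 0; -1 -1.5 111 0 0'
python3 - <<'E'
from h import *
from rig import *
go(sense())
im,d=get_image('side');cv2.imwrite('pics/s2.png',cv2.resize(im[60:240,120:360,::-1],(800,600)))
E
```

```text
time: 2.45
eef_pos: [0.4642, 0.3098, 0.0716]
tool_rot: [0.001, -0.0, 1.0, 0.001]
wrist_force: [-1.6, 0.6, 6.1]
finger_gap: 0.257
t 2.45 pos [0.4642 0.3098 0.0716] R [[-1.0, -0.0, 0.002], [-0.0, 1.0, 0.002], [-0.002, 0.002, -1.0]] gap 0.257 turn to y||y: 0.0 F [-1.6  0.6  6.1]
```

View pics/s2.png

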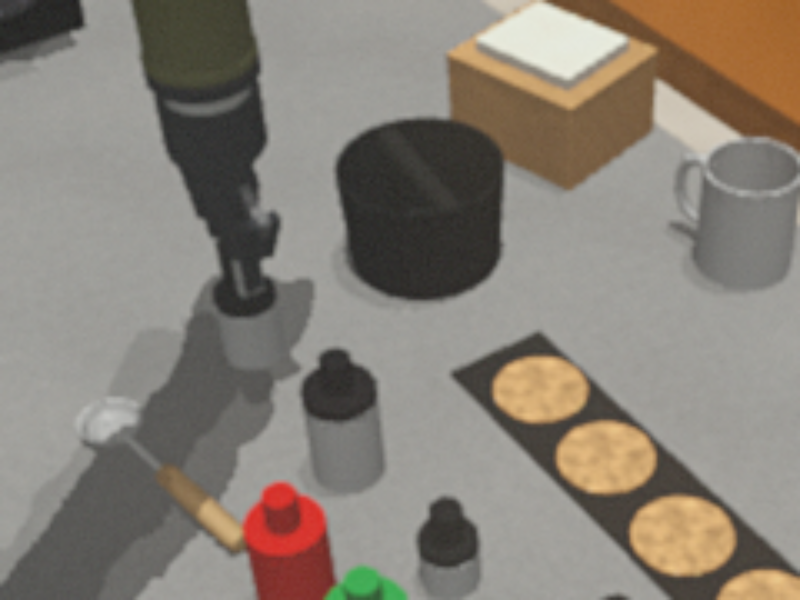

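Medium tin gripped (gap 0.257, about the knob's diameter). Lifting and carrying it to the third pad from the scale, at (0.618, 0.0355).

```bash
python3 -m inch '0 0 -15 0 0; 0 0 -40 0 0; 0 0 -65 0 0; 0 0 -90 0 0; 0 0 -110 0 0; -15 -26 -120 0 0; -35 -62 -120 0 0; -55 -97 -120 0 0; -75 -132 -120 0 0; -95 -168 -120 0 0; -115 -203 -120 0 0; -132 -233 -120 0 0'
python3 -m inch '-10 -17 0 0 0; -19 -33 0 0 0; -24 -41 0 0 0; -24 -41 0 0 0; -24 -41 0 0 0; -24 -41 0 0 0; -24 -41 0 0 0'
python3 - <<'E'
from h import *
from rig import *
go(sense(),(.6199,.0355,.0785))
im,d=get_image('side');cv2.imwrite('pics/s3.png',im[:,:,::-1])
E
```

```text
time: 3.7
eef_pos: [0.5964, 0.0733, 0.1904]
tool_rot: [0.0, 0.001, 1.0, -0.0]
wrist_force: [0.3, 0.4, -2.7]
finger_gap: 0.252
time: 4.4
eef_pos: [0.6194, 0.0364, 0.1904]
tool_rot: [-0.0, -0.001, 1.0, 0.0]
wrist_force: [0.2, 0.3, -2.1]
finger_gap: 0.256
t 4.4 pos [0.6194 0.0364 0.1904] R [[-1.0, -0.002, -0.0], [-0.002, 1.0, 0.0], [0.0, 0.0, -1.0]] gap 0.256 turn to y||y: 0.002 F [ 0.2  0.3 -2.1]
(0.6199, 0.0355, 0.0785) -> [ -0.5  -1.  111.9]
```

View pics/s3.png

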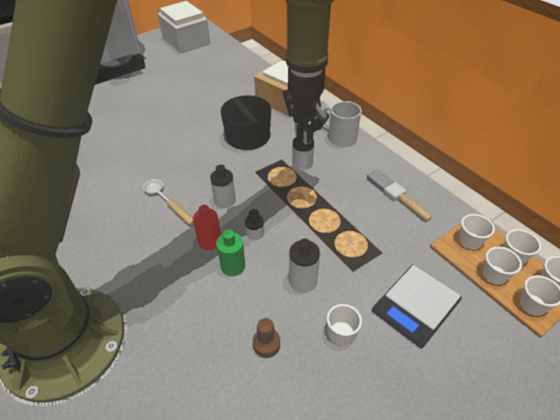

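The tin, at (303,150), hangs upright above the pad at (301,197). Lowering.

```bash
python3 -m inch '-0.5 -1 25 0 0; -0.5 -1 50 0 0; -0.5 -1 75 0 0; -0.5 -1 92 0 0; -0.5 -1 102 0 0; -0.5 -1 107 0 0; -0.5 -1 110 0 0; -0.5 -1 111 0 0; -0.5 -1 112 0 0; -0.5 -1 112 0 0; -0.5 -1 112 0 0'
python3 - <<'E'
from h import *
from rig import *
go(sense())
im,d=get_image('side');cv2.imwrite('pics/s4.png',cv2.resize(im[90:270,200:440,::-1],(800,600)))
E
```

```text
time: 5.55
eef_pos: [0.6205, 0.034, 0.0787]
tool_rot: [0.0, -0.0, 1.0, 0.0]
wrist_force: [-0.5, -0.7, -1.5]
finger_gap: 0.258
t 5.55 pos [0.6205 0.034  0.0787] R [[-1.0, -0.0, 0.001], [-0.0, 1.0, 0.0], [-0.001, 0.0, -1.0]] gap 0.258 turn to y||y: 0.0 F [-0.5 -0.7 -1.5]
```

View pics/s4.png

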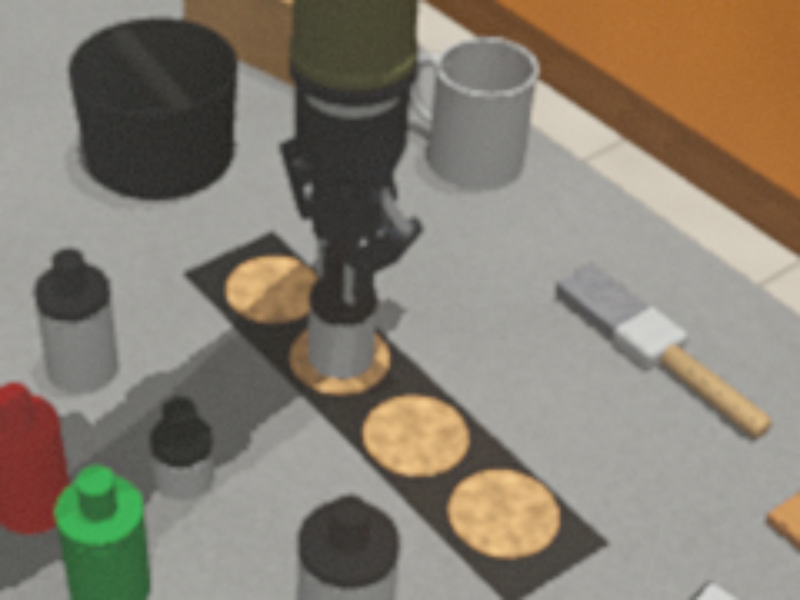

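The tin sits centred on its pad, at about (340,355) in the crop. Lowering the last millimetre, releasing and rising.

```bash
python3 -m inch '0 0 0.7 0 0; 0 0 1.4 0 0; 0 0 1.4 0 0; 0 0 1.4 0 0.55; 0 0 1.4 0 0.55; 0 0 1.4 0 0.55; 0 0 1.4 0 0.55; 0 0 -15 0 0.55; 0 0 -45 0 0.55; 0 0 -80 0 0.55; 0 0 -105 0 0.55; 0 0 -105 0 0.55'
python3 - <<'E'
from h import *
from rig import *
go(sense(),(.4557,.146,.19),(.4557,.146,.09))
E
```

```text
time: 6.8
eef_pos: [0.6224, 0.0344, 0.1873]
tool_rot: [0.003, 0.0, 1.0, 0.0]
wrist_force: [0.4, -0.1, -0.5]
finger_gap: 0.554
t 6.8 pos [0.6224 0.0344 0.1873] R [[-1.0, 0.0, 0.007], [0.0, 1.0, 0.001], [-0.007, 0.001, -1.0]] gap 0.554 turn to y||y: -0.0 F [ 0.4 -0.1 -0.5]
(0.4557, 0.146, 0.19) -> [166.7 111.6  -3.8]
(0.4557, 0.146, 0.09) -> [167.3 111.6  96.2]
```

```bash
python3 -m inch '25 17 0 0 0.6; 55 37 0 0 0.6; 85 57 0 0 0.6; 115 77 0 0 0.6; 140 94 0 0 0.6; 157 106 0 0 0.6; 165 111.6 0 0 0.6; 165 111.6 0 0 0.6; 165 111.6 0 0 0.6; 165 111.6 0 0 0.6'
python3 - <<'E'
from h import *
from rig import *
go(sense(),(.4557,.146,.09))
im,d=get_image('top');cv2.imwrite('pics/t1.png',im[:,:,::-1])
go(sense(),(.4557,.146,.09))
E
```

```text
time: 7.8
eef_pos: [0.4563, 0.1447, 0.1831]
tool_rot: [0.0, 0.001, 1.0, -0.0]
wrist_force: [0.5, 0.5, 0.2]
finger_gap: 0.601
t 7.8 pos [0.4563 0.1447 0.1831] R [[-1.0, 0.002, 0.0], [0.002, 1.0, -0.0], [-0.0, -0.0, -1.0]] gap 0.601 turn to y||y: -0.002 F [0.5 0.5 0.2]
(0.4557, 0.146, 0.09) -> [ 0.6  1.3 93.1]
t 7.85 pos [0.4562 0.1448 0.183 ] R [[-1.0, 0.002, 0.0], [0.002, 1.0, -0.0], [-0.0, -0.0, -1.0]] gap 0.598 turn to y||y: -0.002 F [-0.2  0.  -0.1]
(0.4557, 0.146, 0.09) -> [ 0.5  1.2 93. ]
```

View pics/t1.png

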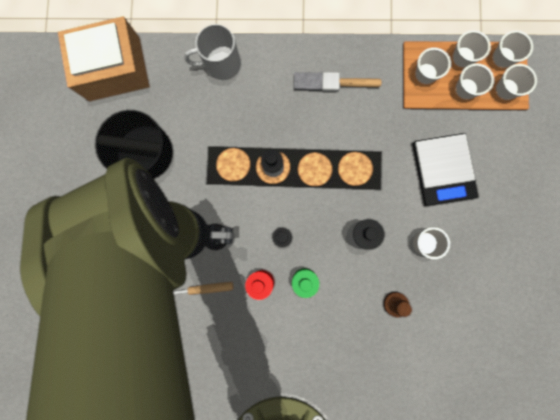

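The medium tin stands on its pad at (272,164). The gripper is over the second-largest tin at (216,236), so I lower and grip.

```bash
python3 -m inch '0.5 1.2 25 0 0.6; 0.5 1.2 50 0 0.6; 0.5 1.2 72 0 0.6; 0.5 1.2 86 0 0.6; 0.5 1.2 92 0 0.6; 0.5 1.2 92 0 0.6; 0.5 1.2 92 0 0; 0.5 1.2 92 0 0; 0.5 1.2 92 0 0; 0.5 1.2 92 0 0; 0.5 1.2 92 0 0; 0.5 1.2 92 0 0'
python3 - <<'E'
from h import *
from rig import *
go(sense())
E
```

```text
time: 9.05
eef_pos: [0.4554, 0.1466, 0.0922]
tool_rot: [0.001, 0.0, 1.0, 0.0]
wrist_force: [-1.4, -2.2, 6.7]
finger_gap: 0.26
t 9.05 pos [0.4554 0.1466 0.0922] R [[-1.0, 0.0, 0.002], [0.0, 1.0, 0.0], [-0.002, 0.0, -1.0]] gap 0.26 turn to y||y: -0.0 F [-1.4 -2.2  6.7]
```

```bash
python3 -m inch '0 0 -15 0 0; 0 0 -40 0 0; 0 0 -65 0 0; 0 0 -90 0 0; 0 0 -112 0 0; -10 -13 -125 0 0; -30 -39 -125 0 0; -55 -71 -125 0 0; -80 -104 -125 0 0; -105 -136 -125 0 0; -130 -168 -125 0 0; -148 -192 -125 0 0'
python3 -m inch '-8 -10 0 0 0; -11 -14 0 0 0; -11 -14 0 0 0; -11 -14 0 0 0; -11 -14 0 0 0; -11 -14 0 0 0'
python3 - <<'E'
from h import *
from rig import *
go(sense(),(.6145,-.0598,.0982))
im,d=get_image('side');cv2.imwrite('pics/s5.png',im[:,:,::-1])
E
```

```text
time: 10.25
eef_pos: [0.6036, -0.0479, 0.2158]
tool_rot: [-0.0, 0.001, 1.0, -0.0]
wrist_force: [-0.3, -0.8, -3.3]
finger_gap: 0.26
time: 10.85
eef_pos: [0.6135, -0.058, 0.2166]
tool_rot: [0.0, -0.001, 1.0, 0.0]
wrist_force: [0.4, -0.3, -3.6]
finger_gap: 0.259
t 10.85 pos [ 0.6135 -0.058   0.2166] R [[-1.0, -0.002, 0.0], [-0.002, 1.0, 0.0], [-0.0, 0.0, -1.0]] gap 0.259 turn to y||y: 0.002 F [ 0.4 -0.3 -3.6]
(0.6145, -0.0598, 0.0982) -> [ -1.   -1.8 118.4]
```

View pics/s5.png

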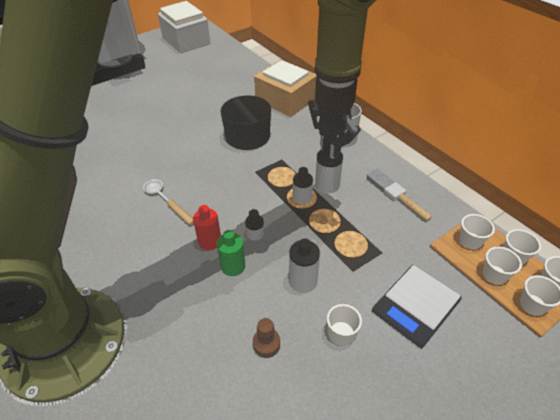

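The second-largest tin, at (329,172), hangs over the pad at (325,220). Lowering.

```bash
python3 -m inch '-1 -1.8 25 0 0; -1 -1.8 50 0 0; -1 -1.8 75 0 0; -1 -1.8 97 0 0; -1 -1.8 108 0 0; -1 -1.8 114 0 0; -1 -1.8 117 0 0; -1 -1.8 118 0 0; -1 -1.8 119 0 0; -1 -1.8 119 0 0; -1 -1.8 119 0 0'
python3 - <<'E'
from h import *
from rig import *
go(sense(),(.6145,-.0598,.0982))
im,d=get_image('side');cv2.imwrite('pics/s6.png',cv2.resize(im[90:270,200:440,::-1],(800,600)))
E
```

```text
time: 12.0
eef_pos: [0.6155, -0.0611, 0.0983]
tool_rot: [0.001, 0.0, 1.0, -0.0]
wrist_force: [0.5, 0.8, 1.7]
finger_gap: 0.254
t 12.0 pos [ 0.6155 -0.0611  0.0983] R [[-1.0, 0.0, 0.002], [0.0, 1.0, -0.0], [-0.002, -0.0, -1.0]] gap 0.254 turn to y||y: -0.0 F [0.5 0.8 1.7]
(0.6145, -0.0598, 0.0982) -> [1.  1.3 0.1]
```

View pics/s6.png

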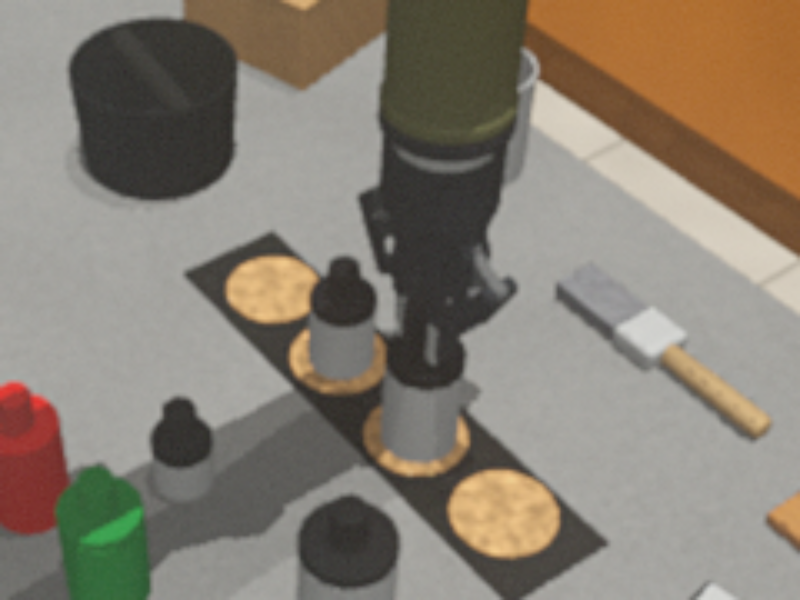

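It stands on the pad and the force has gone from −3.6 to +1.7 N. Releasing and rising.

```bash
python3 -m inch '0 0 0 0 0.5; 0 0 0 0 0.5; 0 0 0 0 0.5; 0 0 0 0 0.5; 0 0 -15 0 0.5; 0 0 -45 0 0.5; 0 0 -80 0 0.5; 0 0 -110 0 0.5; 0 0 -110 0 0.5; 0 0 -110 0 0.5'
python3 - <<'E'
from h import *
from rig import *
go(sense(),(.468,-.1638,.21))
E
```

```text
time: 13.05
eef_pos: [0.615, -0.061, 0.2078]
tool_rot: [0.001, -0.0, 1.0, -0.0]
wrist_force: [-0.8, 0.5, -1.3]
finger_gap: 0.499
t 13.05 pos [ 0.615  -0.061   0.2078] R [[-1.0, -0.0, 0.001], [-0.0, 1.0, -0.0], [-0.001, -0.0, -1.0]] gap 0.499 turn to y||y: 0.0 F [-0.8  0.5 -1.3]
(0.468, -0.1638, 0.21) -> [ 147.  -102.8   -2.4]
```

```bash
python3 -m inch '25 -17 0 0 0.6; 55 -38 0 0 0.6; 85 -59 0 0 0.6; 115 -80 0 0 0.6; 135 -94 0 0 0.6; 147 -102.8 0 0 0.6; 147 -102.8 0 0 0.6; 147 -102.8 0 0 0.6; 147 -102.8 0 0 0.6'
python3 - <<'E'
from h import *
from rig import *
go(sense(),(.468,-.1638,.11))
im,d=get_image('side');cv2.imwrite('pics/s7.png',im[:,:,::-1])
E
```

```text
time: 13.95
eef_pos: [0.469, -0.1627, 0.207]
tool_rot: [0.0, -0.001, 1.0, 0.0]
wrist_force: [0.6, 0.1, -0.9]
finger_gap: 0.595
t 13.95 pos [ 0.469  -0.1627  0.207 ] R [[-1.0, -0.002, 0.0], [-0.002, 1.0, 0.001], [-0.0, 0.001, -1.0]] gap 0.595 turn to y||y: 0.002 F [ 0.6  0.1 -0.9]
(0.468, -0.1638, 0.11) -> [ 1.1 -1.2 97. ]
```

View pics/s7.png

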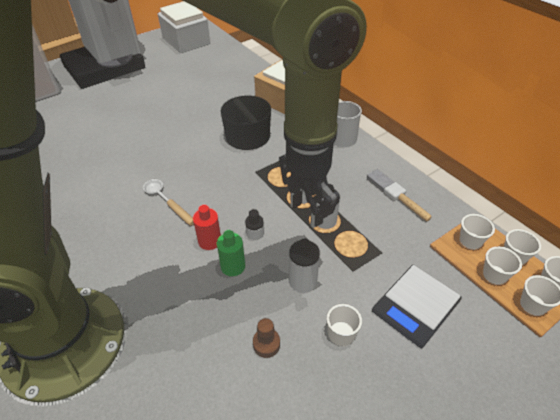

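The gripper, at (315,200), is above the largest tin at (304,262). Lower and grip.

```bash
python3 -m inch '1 -1.2 25 0 0.6; 1 -1.2 50 0 0.6; 1 -1.2 75 0 0.6; 1 -1.2 90 0 0.6; 1 -1.2 96 0 0.6; 1 -1.2 96 0 0.6; 1 -1.2 96 0 0; 1 -1.2 96 0 0; 1 -1.2 96 0 0; 1 -1.2 96 0 0; 1 -1.2 96 0 0; 1 -1.2 96 0 0'
python3 - <<'E'
from h import *
from rig import *
go(sense(),(.6178,-.1511,.118))
E
```

```text
time: 15.2
eef_pos: [0.4676, -0.165, 0.1124]
tool_rot: [0.001, -0.0, 1.0, -0.0]
wrist_force: [-0.7, 0.6, 6.8]
finger_gap: 0.259
t 15.2 pos [ 0.4676 -0.165   0.1124] R [[-1.0, -0.0, 0.002], [-0.0, 1.0, -0.001], [-0.002, -0.001, -1.0]] gap 0.259 turn to y||y: 0.0 F [-0.7  0.6  6.8]
(0.6178, -0.1511, 0.118) -> [-150.2   13.8   -5.3]
```

```bash
python3 -m inch '0 0 -15 0 0; 0 0 -40 0 0; 0 0 -55 0 0; -10 1 -60 0 0; -35 3 -60 0 0; -65 6 -60 0 0; -95 9 -60 0 0; -125 12 -60 0 0; -143 14 -60 0 0; -150 14 -60 0 0; -150 14 -60 0 0; -150 14 -60 0 0'
python3 -m inch '0 0 0 0 0; 0 0 0 0 0; 0 0 0 0 0'
python3 - <<'E'
from h import *
from rig import *
go(sense(),(.6175,-.1511,.1184))
im,d=get_image('side');cv2.imwrite('pics/s8.png',im[:,:,::-1])
E
```

```text
time: 16.4
eef_pos: [0.6156, -0.1513, 0.1706]
tool_rot: [-0.001, 0.0, 1.0, -0.0]
wrist_force: [0.3, 0.1, -3.1]
finger_gap: 0.258
time: 16.7
eef_pos: [0.6164, -0.1513, 0.1716]
tool_rot: [0.0, 0.0, 1.0, -0.0]
wrist_force: [-0.9, -0.4, -3.2]
finger_gap: 0.255
t 16.7 pos [ 0.6164 -0.1513  0.1716] R [[-1.0, 0.0, 0.0], [0.0, 1.0, -0.0], [-0.0, -0.0, -1.0]] gap 0.255 turn to y||y: -0.0 F [-0.9 -0.4 -3.2]
(0.6175, -0.1511, 0.1184) -> [-1.1  0.2 53.2]
```

View pics/s8.png

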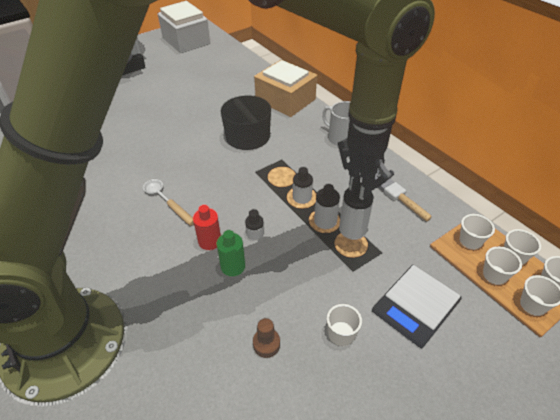

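The largest tin, at (355,212), hangs over the scale-end pad at (351,244). Lowering.

```bash
python3 -m inch '-1 0 15 0 0; -1 0 30 0 0; -1 0 42 0 0; -1 0 48 0 0; -1 0 51 0 0; -1 0 52.5 0 0; -1 0 53.5 0 0; -1 0 54 0 0; -1 0 54 0 0; -1 0 54 0 0'
python3 - <<'E'
from h import *
from rig import *
go(sense(),(.6175,-.1511,.1184))
im,d=get_image('side');cv2.imwrite('pics/s9.png',cv2.resize(im[120:300,240:480,::-1],(800,600)))
E
```

```text
time: 17.75
eef_pos: [0.6184, -0.151, 0.1185]
tool_rot: [0.001, -0.0, 1.0, -0.0]
wrist_force: [-2.6, 0.8, 6.5]
finger_gap: 0.256
t 17.75 pos [ 0.6184 -0.151   0.1185] R [[-1.0, -0.0, 0.002], [-0.0, 1.0, -0.0], [-0.002, -0.0, -1.0]] gap 0.256 turn to y||y: 0.0 F [-2.6  0.8  6.5]
(0.6175, -0.1511, 0.1184) -> [ 0.9 -0.1  0.1]
```

View pics/s9.png

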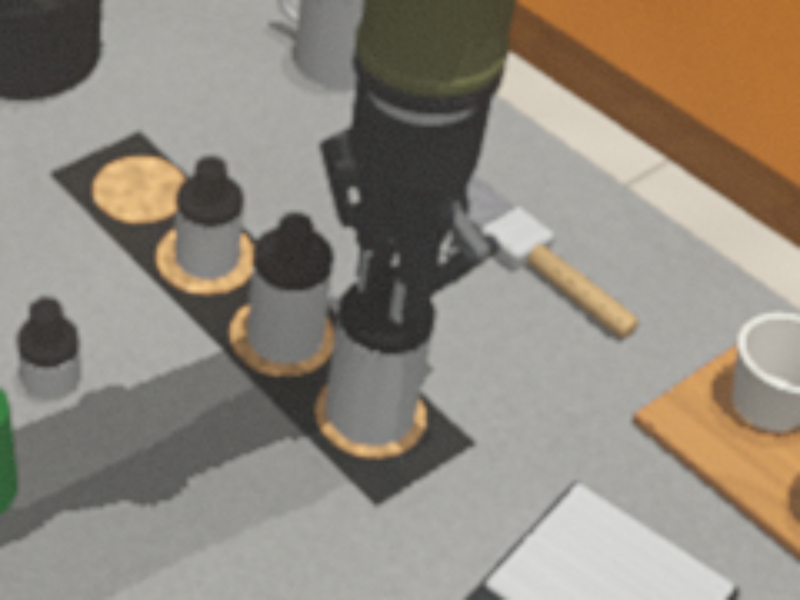

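It is seated on the pad (Fz +6.5 N). Releasing, rising, then on to the smallest tin.

```bash
python3 -m inch '0 0 0 0 0.5; 0 0 0 0 0.5; 0 0 0 0 0.5; 0 0 0 0 0.5; 0 0 -15 0 0.5; 0 0 -40 0 0.5; 0 0 -70 0 0.5; 0 0 -80 0 0.5; 0 0 -80 0 0.5'
python3 -m inch '25 25 0 0 0.6; 55 55 0 0 0.6; 85 85 0 0 0.6; 115 115 0 0 0.6; 140 140 0 0 0.6; 155 155 0 0 0.6; 160 160.6 0 0 0.6; 160 160.6 0 0 0.6; 160 160.6 0 0 0.6; 160 160.6 0 0 0.6'
python3 - <<'E'
from h import *
from rig import *
go(sense(),(.4583,.0096,.05))
im,d=get_image('side');cv2.imwrite('pics/s10.png',im[:,:,::-1])
E
```

```text
time: 18.7
eef_pos: [0.6187, -0.1512, 0.1988]
tool_rot: [0.002, -0.0, 1.0, -0.0]
wrist_force: [-0.5, -0.2, -1.1]
finger_gap: 0.499
time: 19.7
eef_pos: [0.4586, 0.0086, 0.1969]
tool_rot: [-0.0, 0.001, 1.0, -0.0]
wrist_force: [0.7, 0.7, 0.3]
finger_gap: 0.603
t 19.7 pos [0.4586 0.0086 0.1969] R [[-1.0, 0.002, -0.0], [0.002, 1.0, -0.0], [0.0, -0.0, -1.0]] gap 0.603 turn to y||y: -0.002 F [0.7 0.7 0.3]
(0.4583, 0.0096, 0.05) -> [  0.3   1.1 146.9]
```

View pics/s10.png

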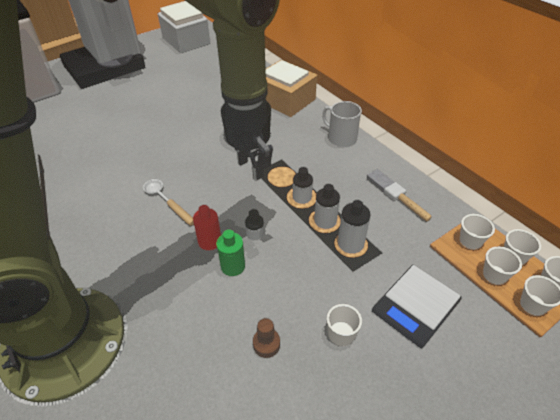

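Three tins stand on their pads. The gripper is above the smallest tin at (254,224), clear of the decoys at (207,228) and (231,253).

```bash
python3 -m inch '0.3 1 30 0 0.6; 0.3 1 60 0 0.6; 0.3 1 90 0 0.6; 0.3 1 115 0 0.6; 0.3 1 135 0 0.6; 0.3 1 146 0 0.6; 0.3 1 146 0 0.6; 0.3 1 146 0 0; 0.3 1 146 0 0; 0.3 1 146 0 0; 0.3 1 146 0 0; 0.3 1 146 0 0'
python3 - <<'E'
from h import *
from rig import *
go(sense(),(.6224,.127,.057))
E
```

```text
time: 20.95
eef_pos: [0.4583, 0.0105, 0.0522]
tool_rot: [0.001, 0.0, 1.0, -0.0]
wrist_force: [-0.2, -0.1, 6.9]
finger_gap: 0.256
t 20.95 pos [0.4583 0.0105 0.0522] R [[-1.0, 0.0, 0.002], [0.0, 1.0, -0.0], [-0.002, -0.0, -1.0]] gap 0.256 turn to y||y: -0.0 F [-0.2 -0.1  6.9]
(0.6224, 0.127, 0.057) -> [-164.1  116.5   -4.5]
```

```bash
python3 -m inch '0 0 -15 0 0; 0 0 -40 0 0; 0 0 -65 0 0; 0 0 -90 0 0; 0 0 -112 0 0; -10 7 -120 0 0; -35 25 -120 0 0; -65 46 -120 0 0; -95 67 -120 0 0; -125 89 -120 0 0; -150 106 -120 0 0; -162 115 -120 0 0'
python3 -m inch '-2 1.5 0 0 0; -2 1.5 0 0 0; -2 1.5 0 0 0; -2 1.5 0 0 0'
python3 - <<'E'
from h import *
from rig import *
go(sense(),(.6224,.127,.0582))
im,d=get_image('side');cv2.imwrite('pics/s11.png',im[:,:,::-1])
E
```

```text
time: 22.15
eef_pos: [0.6209, 0.1278, 0.171]
tool_rot: [0.0, -0.001, 1.0, 0.001]
wrist_force: [0.3, -0.3, -0.6]
finger_gap: 0.258
time: 22.55
eef_pos: [0.6208, 0.1261, 0.1715]
tool_rot: [-0.0, 0.0, 1.0, -0.0]
wrist_force: [-0.1, 0.2, -0.7]
finger_gap: 0.26
t 22.55 pos [0.6208 0.1261 0.1715] R [[-1.0, 0.001, -0.0], [0.001, 1.0, -0.001], [0.0, -0.001, -1.0]] gap 0.26 turn to y||y: -0.001 F [-0.1  0.2 -0.7]
(0.6224, 0.127, 0.0582) -> [ -1.6   1.  113.3]
```

View pics/s11.png

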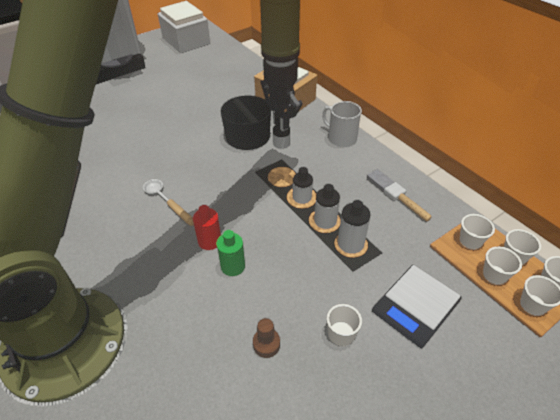

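The smallest tin, at (282,135), hangs above the last pad at (281,177). Lowering.

```bash
python3 -m inch '-1 1 25 0 0; -1 1 50 0 0; -1 1 75 0 0; -1 1 95 0 0; -1 1 105 0 0; -1 1 110 0 0; -1 1 112 0 0; -1 1 113 0 0; -1 1 114 0 0; -1 1 114 0 0; -1 1 114 0 0'
python3 - <<'E'
from h import *
from rig import *
go(sense(),(.6224,.127,.0582))
im,d=get_image('side');cv2.imwrite('pics/s12.png',cv2.resize(im[90:270,200:440,::-1],(800,600)))
E
```

```text
time: 23.7
eef_pos: [0.6231, 0.1282, 0.0583]
tool_rot: [0.001, -0.0, 1.0, 0.0]
wrist_force: [-1.8, -0.3, 5.2]
finger_gap: 0.254
t 23.7 pos [0.6231 0.1282 0.0583] R [[-1.0, -0.0, 0.002], [-0.0, 1.0, 0.0], [-0.002, 0.0, -1.0]] gap 0.254 turn to y||y: 0.0 F [-1.8 -0.3  5.2]
(0.6224, 0.127, 0.0582) -> [ 0.7 -1.2  0.1]
```

View pics/s12.png

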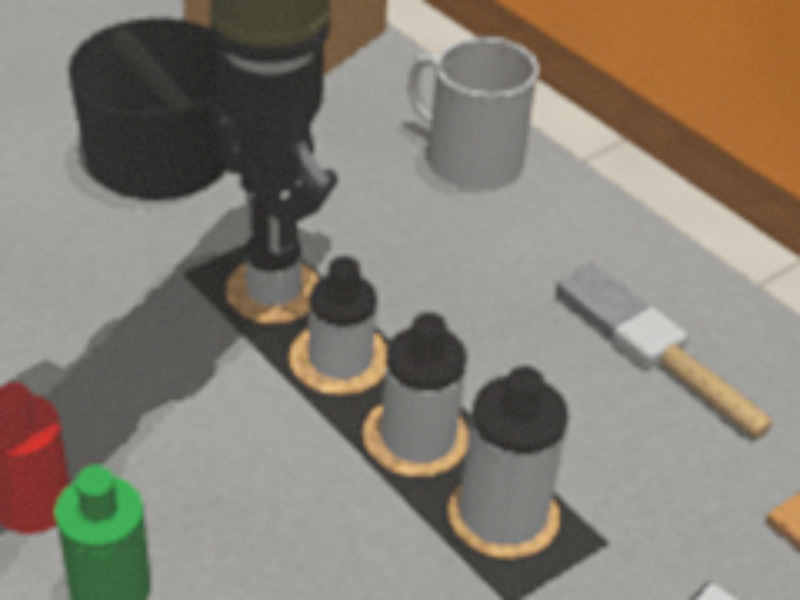

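All four tins stand on their pads. Releasing, then withdrawing to clear the view.

```bash
python3 -m inch '0 0 0 0 0.5; 0 0 0 0 0.5; 0 0 0 0 0.5; 0 0 0 0 0.5; 0 0 -15 0 0.5; 0 0 -45 0 0.5; 0 0 -80 0 0.5; 0 0 -120 0 0.5; 0 0 -155 0 0.5; 0 0 -160 0 0.5'
python3 -m inch '30 30 0 0 0.5; 60 60 0 0 0.5; 90 90 0 0 0.5; 120 120 0 0 0.5; 150 150 0 0 0.5; 180 180 0 0 0.5; 200 210 0 0 0.5; 220 240 0 0 0.5; 230 260 0 0 0.5; 230 260 0 0 0.5; 230 260 0 0 0.5; 230 260 0 0 0.5'
python3 - <<'E'
from h import *
from rig import *
go(sense())
im,d=get_image('top');cv2.imwrite('pics/t2.png',im[:,:,::-1])
pads=[(.6178,-.1511),(.6147,-.0598),(.6183,.0355),(.6224,.127)]
uvh=[]
for p,h in zip(pads,[.139,.119,.099,.079]):
    u,v=proj('top',(*p,h));uvh.append((int(round(u)),int(round(v)),h))
print(pads);tins('top',d,uvh)
im2,d2=get_image('side');cv2.imwrite('pics/s13.png',im2[:,:,::-1])
a=cv2.imread('pics/side0.png').astype(int)[295:350,320:370]; b=im2[295:350,320:370,::-1].astype(int)
print('cup diff',abs(a-b).mean())
E
```

```text
time: 24.75
eef_pos: [0.6245, 0.1289, 0.2222]
tool_rot: [0.004, -0.0, 1.0, 0.001]
wrist_force: [0.9, 0.6, -1.2]
finger_gap: 0.498
time: 25.95
eef_pos: [0.3932, 0.3868, 0.2168]
tool_rot: [-0.0, 0.001, 1.0, -0.001]
wrist_force: [0.1, -0.2, -0.5]
finger_gap: 0.501
t 25.95 pos [0.3932 0.3868 0.2168] R [[-1.0, 0.001, -0.0], [0.001, 1.0, -0.001], [0.0, -0.001, -1.0]] gap 0.501 turn to y||y: -0.001 F [ 0.1 -0.2 -0.5]
[(0.6178, -0.1511), (0.6147, -0.0598), (0.6183, 0.0355), (0.6224, 0.127)]
(365, 155, 0.139) [(array([ 0.618 , -0.1495]), 0.0118, array([ 0.6181, -0.1498], dtype=float32), 115), (array([ 0.6186, -0.15  ]), 0.0309, array([ 0.6171, -0.149 ], dtype=float32), 590)]
(317, 158, 0.119) [(array([ 0.6161, -0.0612]), 0.0118, array([ 0.6158, -0.0613], dtype=float32), 109), (array([ 0.616 , -0.0613]), 0.0281, array([ 0.6146, -0.0608], dtype=float32), 439)]
(270, 158, 0.099) [(array([0.6194, 0.0348]), 0.012, array([0.6187, 0.035 ], dtype=float32), 105), (array([0.619 , 0.0351]), 0.025, array([0.6166, 0.0344], dtype=float32), 297)]
(227, 157, 0.079) [(array([0.6232, 0.1274]), 0.012, array([0.6229, 0.1274], dtype=float32), 99), (array([0.6227, 0.1274]), 0.0216, array([0.6189, 0.1241], dtype=float32), 177)]
cup diff 2.966666666666667
```

View pics/t2.png

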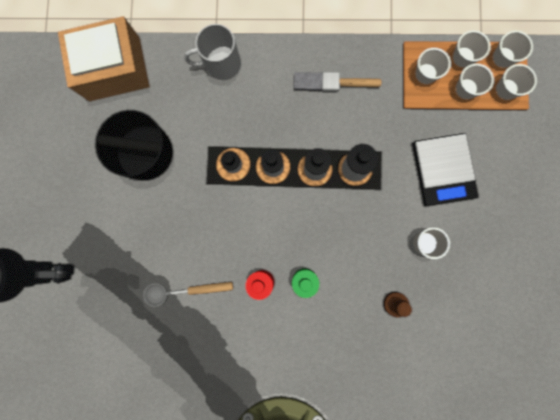

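View pics/s13.png

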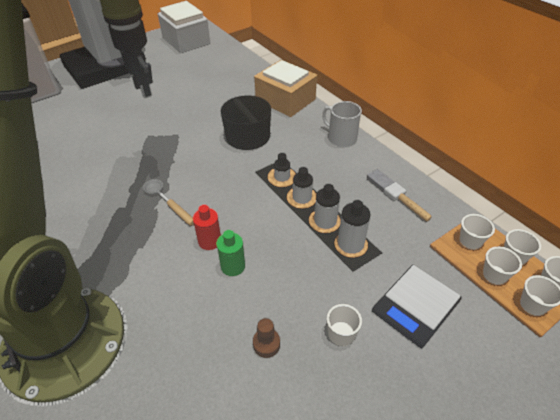

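Top view: the tins stand at (231,160), (271,161), (317,161) and (363,158), growing towards the scale. All are within 2 mm of the pad centres. The cup is still at (432,243) and the arm is clear of everything.

```bash
python3 -c "
from rig import *
print(job_done())"
```

```text
the job is handed in; nothing more can be done
None
```

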